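# Lever up the heavy flap of a cold-storage chest

## Robot

A 6-joint arm with a two-finger parallel gripper is mounted at the origin on the work surface. World frame = base frame: x ahead of the robot, y to its left, z up, the work surface at z = 0. Lengths are in m, angles in rad, forces in N, time in s.
With the tool pointing down it reaches from about 0.3 to 0.775 m from the base axis. Payload 14.6 kg.
Tool frame: the origin (TCP) lies between the finger pads; the fingertips stand 19 mm ahead of it and the grasp point (between the pads) is the TCP; z points along the fingers, y is the direction in which the jaws open and shut (so a half turn about z gives the same grasp; the last joint's range is limited). The gripper opens to 94 mm and grips with 3 to 60 N. Pads are 16 mm wide; open, the fingers measure 119 mm over their backs; the gripper's body (75 mm by 177 mm) begins 78 mm behind the grasp point.
Start: joints at [1.083, 0.3, 1.521, -0, 1.321, -0.067], TCP at [0.225, 0.502, 0.224] pointing down, gripper open.
Joint ranges: [-3.03, 3.03], [-0.79, 2.21], [0.23, 2.52], [-1.04, 4.18], [0, 3.07], [-2.55, 2.55]. Speed limits (rad/s): [2.22, 2.22, 2.57, 3.14, 3.14, 3.14].

## Interface

Orientations are given as [roll, pitch, yaw] about the fixed x, y, z axes, in that order (R = Rz(yaw) Ry(pitch) Rx(roll)).
In Python, from station import telemetry, vision, ctrl gives the robot as it stands. The module is installed in compiled form; this text tells all that it offers.
- The arm moves only by the shell command python3 -m creep 'ROWS' [FORCE]. ROWS is JSON, a list of rows, each a list of 3 entries, a list of its own where there are three numbers: the shift along the tool's x, y, z in units of 50 mm (1.0 is 50 mm), then the turn about the tool's z in units of 8 degrees (1.0 is 8 degrees), then the opening, from 0 (shut) to 1 (fully open). In form: [[[tx, ty, tz], twist, gripper], ...]. A call has 1 to 12 rows; each row is the pose to reach, as a shift and turn from the pose commanded when the call began, along the tool's axes at that moment; what a row does not reach only later rows make up. A row lasts 1/10 s, in which the tool goes at most 50 mm and 8.59 degrees, less where a joint would pass 70% of its speed; a pose out of reach is approached as far as the arm can. A call with a gripper value outside its range is refused whole. The fingers move at their own pace and stop on an object; FORCE is the grip in N (left out, the last holds). Time passes only in rows, so rows that repeat a pose let the fingers close. It gives the time, the measured TCP pose, the force and the opening at its end, in the units of the state.
- telemetry.get_obs(): the state, without advancing time (a new reading comes with each control period).
- vision.camera(name): name is "scene" or "top" or "wrist"; returns a dict with "img" (420x560x3 uint8, red, green, blue), "depth" (420x560 float32, m along the optical axis (not along the pixel's ray), 0 where there is no reading), "vertical_fov" (degrees; the focal length in pixels is half the picture's height over the tangent of half this angle, whatever the lens; pixels are square), "cx", "cy" (the principal point, pixels), "dist" ([k1, k2, p1, p2, k3] as OpenCV has them; the pictures are not rectified), "extrinsics" (4x4, takes a point from camera to world coordinates); the wrist camera has in their place "hand_eye" (4x4, takes a point from camera to tool coordinates, whose origin is the TCP and whose axes are the flange's). Camera axes: x right, y down, z forward; pixel columns grow to the right and rows downward; lengths in m; the calibration is good to about 2 mm. A picture is of the moment at which its call begins: read the wrist's pose just before it.
- ctrl.hand_in(): hands the job in, once; it reports no verdict.
The state is a dict: "time_s": time; "qpos": joint angles; "joint_vel": joint speeds; "tau": joint torques, N m; "ee_pos": TCP position; "eef_rot": TCP orientation; "force": force on the tool from outside, world axes, zero at the start; "moment": the same for the moment, N m; "grip_width": finger opening in m.
Only numpy, scipy, OpenCV 4.12 (cv2) and the standard library are available. Lean on these libraries where they do the work, as an engineer would, in place of code of your own. Each camera call takes 0.05 s, during which the arm holds its last target.

## Task

The heavy flap of the low cold-storage chest is raised by the steel lever in front of it, but the post of a sliding lock bar stands under the lever: push the bar's upright tab towards the lever until the bar reaches its end stop, then press the lever's long end right down to its rubber rest block so that its short end lifts the flap. Finish while still holding the long end down with the flap raised. Only push and press with the fingers: do not lift the lever out of its fork, do not touch the flap itself, and leave everything else on the bench where it stands.

Things in the scene. Friction and masses are not known exactly. Their poses are not given: they have to be found in the camera images.
- chest: low white insulated chest with lever stand, fixed to the bench, place and yaw vary. Origin on the bench below the lever's pivot; x runs from the lever's long end to the chest (roughly away from the robot), y left, z up. In this frame: box x 105 to 345 mm, y +-130 mm, 85 mm tall (135 with flap); white fork under the pivot x +-23, y +-32 mm, 114 mm tall; sole plate 60 mm wide, 8 mm thick
- rest_block (a point): centre of the top of the rubber block on which the lever's long end comes to rest when fully down: 30 mm above the bench, 165 mm from the pivot axis towards chest -x
- flap: the heavy white flap, 234 x 268 x 45 mm, about 3 kg, hinged on its far edge (hinge axis at x 335 mm, z 88 mm in the chest's frame); origin at the middle of its lower near edge, z vertical when shut. Its near edge rises as it opens, about 0.21 rad with the lever fully down; it falls shut when the lever is let go. A steel tongue 50 mm wide on its near edge lies over the lever's short end
- flap_tongue (a point): middle of the top front edge of the flap's tongue: 97 mm above the bench when shut, about 155 mm with the lever fully down
- lever: loose flat dark steel lever, 290 mm long, 24 mm wide, 10 mm thick, 0.45 kg, its cross pin lying in the open-topped fork; origin on the pin's axis. Its frame is parallel to the chest's at rest, when the blade slopes up to the long end (-x) at 0.36 rad; fully pressed the blade slopes down to the long end at about 0.36 rad
- lever_pivot (a point): middle of the lever's cross pin, 100 mm above the bench, over the chest's origin
- lever_pad (a point): centre of the upper face of the flat pad (50 mm long, 55 mm wide) at the lever's long end, 180 mm from the pivot. 167 mm above the bench at rest, about 40 mm fully down; moves on an arc about the pivot. With the lock's post under the lever it sinks only about 14 mm; with the post clear, pressing takes 3 to 10 N and it comes up again if let go
- lock (a joint): travel in m of the aluminium lock bar: about 0 with its post (18 x 20 mm, 114 mm tall, 70 mm from the pivot towards the long end) under the lever, 0.060 at the end stop. It slides to the chest's -y (tab towards the lever) against about 2 N of friction and stays where left
- lock_tab (a point): centre point of the outer (+y) face of the lock bar's upright tab, the face to push; 55 mm above the bench. The tab is a plate 44 mm wide along chest x, 8 mm thick, top 86 mm above the bench; this face stands 154 mm to the +y side of the lever's centre line at travel 0, 94 mm at the end stop
- flask: small white vacuum flask with black cap, 80 mm diameter, 168 mm tall, loose; origin under its centre
- samplebox: square cardboard sample box, 133 x 133 x 56 mm, loose; origin under its centre
- forceps: steel forceps lying flat, 150 mm long, 8 mm high, loose; origin under its centre, x along its length
- jar: small amber jar with lid, 60 mm diameter, 85 mm tall, loose; origin under its centre
- vialrack: white rack holding eight capped vials, 70 x 130 mm, 61 mm tall, loose; origin under its centre
- timer: small grey timer lying flat, 60 x 75 x 25 mm, loose; origin under its centre

How it is judged:
By the outcome, as a careful person would: the job done as asked, in the order asked, and still so for the second after the job is handed in, while the arm keeps its last pose, push and grip.
It also fails if it takes over 43 s, if anything falls off the work surface, if the arm or the gripper's body presses on something with over 40 N, if the wrist force passes 120 N, or if a joint passes its speed limit or range.

## Working session

There is one attempt and no reset: what is moved stays moved. The work goes in short steps, Python scripts to look and compute and a shell command to move; the robot and the scene stay as the last step left them, time stands still between calls to the robot, and variables do not carry over. Pictures are saved under pics/ and viewed, and the job is handed in when it is done.

```bash
ls; mkdir -p pics; cat > h.py <<'E'
import numpy as np, cv2, pickle
from station import telemetry, vision, ctrl
from scipy.spatial.transform import Rotation as R
def T(o):
    M=np.eye(4); M[:3,:3]=R.from_euler('xyz',o['eef_rot']).as_matrix(); M[:3,3]=o['ee_pos']; return M
def snap(name,tag):
    o=telemetry.get_obs(); c=vision.camera(name)
    c['X']=c['extrinsics'] if 'extrinsics' in c else T(o)@np.array(c['hand_eye'])
    c['X']=np.array(c['X'])
    pickle.dump(c,open(f'pics/{tag}.pkl','wb')); cv2.imwrite(f'pics/{tag}.png',c['img'][:,:,::-1]); return c
def load(tag): return pickle.load(open(f'pics/{tag}.pkl','rb'))
def K(c):
    f=210/np.tan(np.radians(c['vertical_fov'])/2); return np.array([[f,0,c['cx']],[0,f,c['cy']],[0,0,1]])
def ray(c,u,v):
    p=cv2.undistortPoints(np.array([[[u,v]]],float),K(c),np.array(c['dist'],float))[0,0]; return np.array([p[0],p[1],1])
def px(c,u,v,z=None):
    d=ray(c,u,v); X=c['X']
    if z is None:
        dd=c['depth'][int(round(v)),int(round(u))]; return (X@np.r_[d*dd,1])[:3]
    w=X[:3,:3]@d; return X[:3,3]+w*(z-X[2,3])/w[2]
def cloud(c):
    h,w=c['depth'].shape; u,v=np.meshgrid(np.arange(w),np.arange(h))
    p=cv2.undistortPoints(np.stack([u.ravel(),v.ravel()],1).astype(float)[:,None],K(c),np.array(c['dist'],float))[:,0]
    d=c['depth'].ravel(); P=np.c_[p*d[:,None],d]; W=P@c['X'][:3,:3].T+c['X'][:3,3]; W[d==0]=np.nan; return W.reshape(h,w,3)
def proj(c,P):
    Xi=np.linalg.inv(c['X']); r,_=cv2.Rodrigues(Xi[:3,:3]); return cv2.projectPoints(np.array(P,float).reshape(-1,1,3),r,Xi[:3,3],K(c),np.array(c['dist'],float))[0][:,0]
def crop(tag,u0,v0,u1,v1,s):
    c=load(tag); im=cv2.resize(c['img'][v0:v1,u0:u1,::-1],None,fx=s,fy=s,interpolation=cv2.INTER_CUBIC); cv2.imwrite(f'pics/{tag}_c{u0}_{v0}.png',im)
def tomove(o,Pw):  # world displacement target -> tool units
    M=T(o); return M[:3,:3].T@(np.array(Pw)-M[:3,3])/0.05
E
python3 - <<'E'
from h import *
print(telemetry.get_obs())
for n in ('scene','top'):
    c=snap(n,n+'0'); print(n,c['X'].round(3),c['vertical_fov'],c['dist'])
E
```

```text
pics
{'time_s': 0.0, 'qpos': array([ 1.08338789e+00,  3.00474138e-01,  1.52156608e+00, -3.45062391e-06,
        1.32071494e+00, -6.65925868e-02]), 'joint_vel': array([-0.00071874, -0.00043445, -0.00033651,  0.00137237, -0.00015274,
       -0.00029894]), 'tau': array([ 2.81815737e-04, -5.31819785e+01, -3.52731335e+01,  7.08423019e-02,
        2.45099701e-02, -3.76970365e-05]), 'ee_pos': array([0.22456545, 0.5018043 , 0.223891  ]), 'eef_rot': array([-3.14043250e+00, -7.40221442e-05,  2.72077762e+00]), 'force': array([ 0.1664559 ,  0.6355885 , -0.51783596]), 'moment': array([-0.06240888, -0.00577612,  0.00024133]), 'grip_width': 0.09420068637087772}
scene [[-0.693  0.52  -0.499  1.093]
 [ 0.721  0.493 -0.487  0.497]
 [-0.008 -0.697 -0.717  0.942]
 [ 0.     0.     0.     1.   ]] 49.188169456955464 [0.03143187 0.         0.         0.         0.        ]
top [[-1.600e-02 -9.920e-01  1.260e-01  3.450e-01]
 [-1.000e+00  1.700e-02  1.000e-03 -5.900e-02]
 [-3.000e-03 -1.260e-01 -9.920e-01  1.463e+00]
 [ 0.000e+00  0.000e+00  0.000e+00  1.000e+00]] 43.392459433486586 [-0.12954988  0.          0.          0.          0.        ]
```

View pics/scene0.png

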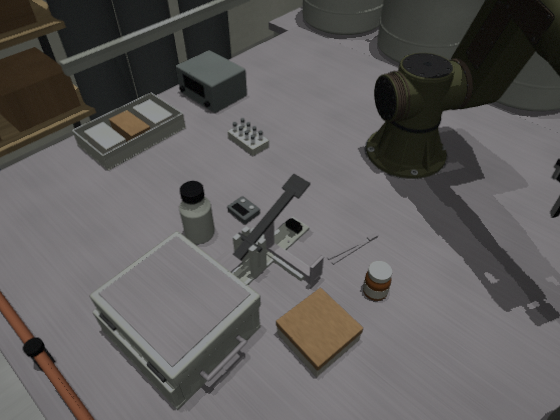

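View pics/top0.png

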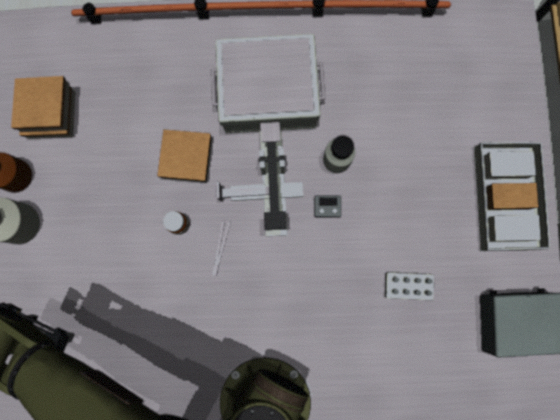

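The top view has the chest at (268,80), the lever pad at (275,223), the lock tab at (220,191), and the sample box, jar and forceps to the left of the lever. I'll enlarge this area.

```bash
python3 - <<'E'
from h import *
crop('top0',150,110,350,260,4)
crop('scene0',220,160,400,295,4)
c=load('top0')
W=cloud(c)
for n,u,v in [('pad',275,223),('tab',220,191),('forkL',262,163),('forkR',282,163),('chestTL',218,38),('chestTR',315,38),('chBL',222,122),('chBR',318,118),('box',185,156),('jar',174,222)]:
    print(n,W[v,u].round(3))
E
```

```text
pad [ 0.475 -0.039  0.169]
tab [0.575 0.11  0.063]
forkL [ 0.637 -0.007  0.12 ]
forkR [ 0.637 -0.059  0.119]
chestTL [1.043 0.124 0.006]
chestTR [ 1.04  -0.162 -0.   ]
chBL [0.747 0.097 0.128]
chBR [ 0.76  -0.156  0.107]
box [0.675 0.207 0.057]
jar [0.491 0.229 0.083]
```

View pics/top0_c150_110.png

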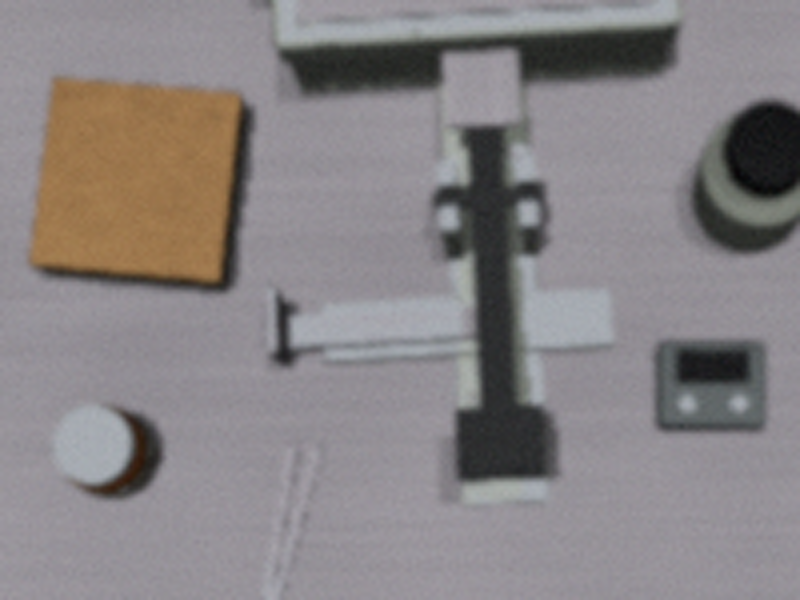

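View pics/scene0_c220_160.png

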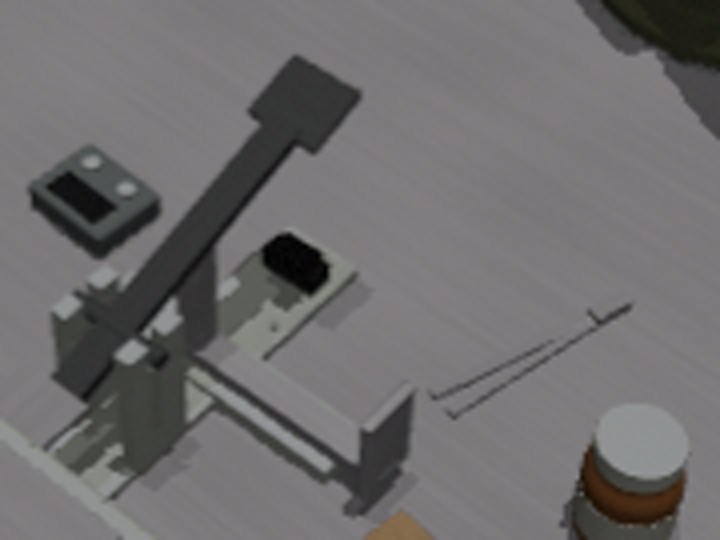

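```bash
python3 - <<'E'
from h import *
for t in ('top0','scene0'):
    c=load(t); W=cloud(c); P=W.reshape(-1,3)
    m=(abs(P[:,2]-.135)<.006)&(P[:,0]>.7)&(P[:,0]<1.1)&(abs(P[:,1])<.25)
    print(t,m.sum(),cv2.minAreaRect((P[m,:2]*1000).astype(np.float32)))
    # lever blade line
    img=c['img'].astype(int).sum(2).ravel()
    m=(P[:,2]>.125)&(P[:,2]<.165)&(P[:,0]>.5)&(P[:,0]<.62)&(abs(P[:,1]+.035)<.05)
    q=P[m]; print('blade',m.sum(), cv2.fitLine((q*1000).astype(np.float32),cv2.DIST_HUBER,0,.01,.01).ravel())
    m=(P[:,2]>.154)&(P[:,2]<.19)&(P[:,0]>.44)&(P[:,0]<.5)&(abs(P[:,1]+.035)<.05)
    print('pad',m.sum(),P[m].mean(0),P[m].min(0),P[m].max(0))
    m=(P[:,2]>.06)&(P[:,2]<.1)&(P[:,0]>.5)&(P[:,0]<.64)&(P[:,1]>.06)&(P[:,1]<.15)
    print('tab',m.sum(),np.median(P[m],0),P[m].min(0),P[m].max(0))
    m=(P[:,2]>.095)&(P[:,2]<.125)&(P[:,0]>.6)&(P[:,0]<.68)&(abs(P[:,1]+.035)<.06)
    print('fork',m.sum(),P[m].mean(0),P[m].min(0),P[m].max(0))
    m=(P[:,2]>.04)&(P[:,2]<.07)&(P[:,0]>.55)&(P[:,0]<.78)&(P[:,1]>.12)&(P[:,1]<.3)
    print('box',m.sum(),cv2.minAreaRect((P[m,:2]*1000).astype(np.float32)))
    m=(P[:,2]>.075)&(P[:,2]<.1)&(P[:,0]>.43)&(P[:,0]<.55)&(P[:,1]>.17)&(P[:,1]<.3)
    print('jar',m.sum(),P[m].mean(0))
E
```

```text
top0 7251 ((867.5963745117188, -21.125686645507812), (235.12510681152344, 267.62506103515625), 2.223690986633301)
blade 373 [ 9.4260776e-01  6.5590531e-02 -3.2739657e-01  5.4851630e+02
 -3.6645451e+01  1.4421101e+02]
pad 354 [ 0.47930998 -0.03865092  0.16776169] [ 0.45855771 -0.06614193  0.15473942] [ 0.4998244  -0.01150933  0.18028846]
tab 69 [0.57655459 0.11202781 0.08564318] [0.55409996 0.10811101 0.06017905] [0.59722308 0.11790573 0.09270267]
fork 458 [ 0.64467773 -0.0321595   0.11061993] [ 0.60145133 -0.06677918  0.09523969] [0.6797634  0.00446594 0.12492019]
box 2306 ((681.15185546875, 211.24879455566406), (134.02772521972656, 135.4629364013672), 84.0451431274414)
jar 324 [0.4939041  0.23274089 0.08523452]
scene0 12748 ((867.504638671875, -20.155670166015625), (233.35015869140625, 270.80010986328125), 2.3660733699798584)
blade 456 [ 9.3985301e-01  3.4798414e-02 -3.3980200e-01  5.4725134e+02
 -3.1092373e+01  1.4248918e+02]
pad 348 [ 0.47893112 -0.03360336  0.16649644] [ 0.45760531 -0.06401508  0.15553706] [ 0.49995026 -0.00687867  0.17742331]
tab 134 [0.57597293 0.11881648 0.07894563] [0.55140349 0.11239729 0.06014576] [0.59600773 0.1213212  0.08983131]
fork 696 [ 0.64437824 -0.02696097  0.10875142] [ 0.60035145 -0.06431959  0.09509261] [0.67995398 0.00810129 0.12452223]
box 3800 ((655.949462890625, 196.2000732421875), (171.6301727294922, 175.53109741210938), 83.98343658447266)
jar 405 [0.49528634 0.23591646 0.08503792]
```

```bash
cat >> h.py <<'E'
YAW=0.040; CO=np.array([0.8675,-0.0206])-0.218*np.array([np.cos(YAW),np.sin(YAW)])
def ch(x,y,z):
    c,s=np.cos(YAW),np.sin(YAW); return np.array([CO[0]+c*x-s*y,CO[1]+s*x+c*y,z])
def chinv(p):
    c,s=np.cos(YAW),np.sin(YAW); d=np.array(p[:2])-CO; return np.array([c*d[0]+s*d[1],-s*d[0]+c*d[1],p[2]])
E
python3 - <<'E'
from h import *
o=telemetry.get_obs()
print(CO,ch(-.07,.154,.055),ch(-.165,0,.167))
t=ch(-.07,.195,.20); print(t,tomove(o,t), 'twist',np.degrees(np.arctan2(*T(o)[:2,1][::-1])-YAW)/8)
img=load('top0')['img'][:,:,::-1].copy(); c=load('top0')
for p in [ch(-.07,.154,.086),ch(-.048,.154,.086),ch(-.092,.154,.086),ch(-.165,0,.167),ch(0,32*.001,.114),ch(0,-.032,.114),ch(.101,.134,.135),ch(.101,-.134,.135)]:
    u=proj(c,p)[0]; print(u.round(1))
    img[int(round(u[1])),int(round(u[0]))]=(0,0,255)
cv2.imwrite('pics/chk.png',cv2.resize(img[110:260,150:350],None,fx=4,fy=4,interpolation=cv2.INTER_NEAREST))
E
```

```text
[ 0.64967438 -0.02931767] [0.57357201 0.12175989 0.055     ] [ 0.48480636 -0.03591591  0.167     ]
[0.57193245 0.16272709 0.2       ] [-9.11135689 -3.35198378  0.48182369] twist 7.949904876338309
[214.4 190.2]
[214.1 182.1]
[214.7 198.4]
[273.8 219.3]
[258.5 159.4]
[283. 158.]
[217.2 122.1]
[319.8 116.3]
```

View pics/chk.png

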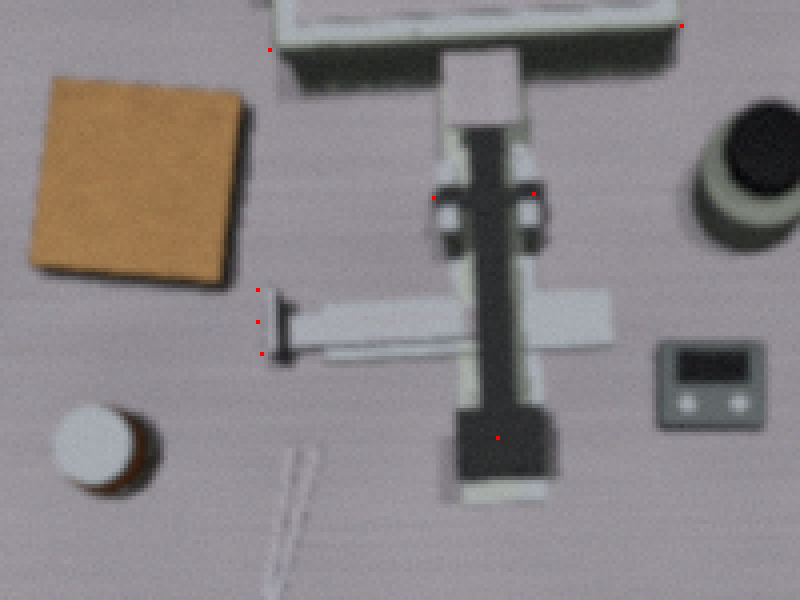

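The model sits between what the two cameras give, within about 3–5 mm. That is good enough to approach, and I'll refine with the wrist camera.

```bash
python3 -m creep '[[[-0.4,-0.15,0],0.4,0],[[-1.2,-0.45,0],1.1,0],[[-2.1,-0.8,0],1.9,0],[[-3.0,-1.1,0],2.8,0],[[-3.9,-1.45,0],3.7,0],[[-4.8,-1.8,0],4.6,0],[[-5.7,-2.1,0],5.5,0],[[-6.6,-2.45,0],6.4,0],[[-7.5,-2.8,0],7.1,0],[[-8.4,-3.1,0],7.7,0],[[-8.9,-3.3,0],7.95,0],[[-9.1,-3.35,0],7.95,0]]' 20
python3 - <<'E'
from h import *
o=telemetry.get_obs(); print(o['time_s'],o['ee_pos'],o['eef_rot'],chinv(o['ee_pos']),o['force'],o['qpos'])
snap('wrist','w1'); snap('top','top1')
E
```

```text
time_s: 1.3
ee_pos: [0.5727, 0.1611, 0.2237]
eef_rot: [-3.141, 0.0, 1.607]
force: [-0.8, 0.6, -0.0]
grip_width: 0.002
1.3 [0.57273809 0.16114044 0.22371655] [-3.14057581e+00  3.60884877e-04  1.60746342e+00] [-0.06925845  0.1933824   0.22371655] [-0.75318924  0.55795614 -0.04498465] [ 2.12782051e-01  4.01839960e-01  1.38588651e+00 -1.81354055e-04
  1.35493053e+00  1.76154076e-01]
```

View pics/w1.png

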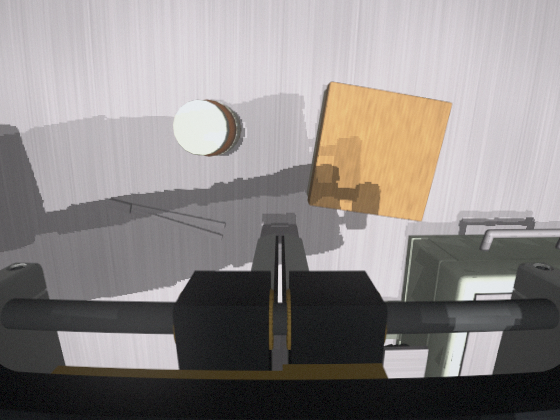

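View pics/top1.png

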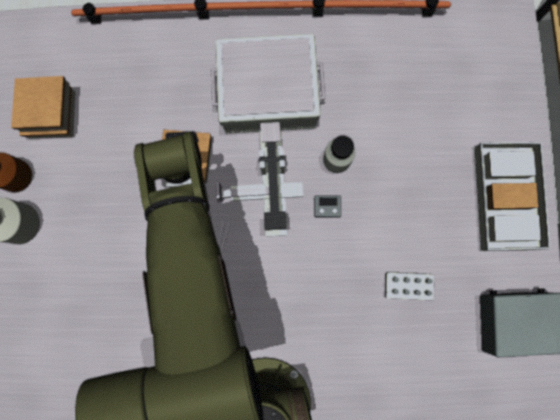

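The fingertips are over the gap between the jar and the sample box. The tab is hidden behind the fingers, towards −y. Going down beside the tab.

```bash
python3 -m creep '[[[0,0,0.4],0,0],[[0,0,0.9],0,0],[[0,0,1.4],0,0],[[0,0,1.9],0,0],[[0,0,2.4],0,0],[[0,0,2.8],0,0],[[0,0,3.05],0,0],[[0,0,3.15],0,0],[[0,0,3.15],0,0]]'
python3 - <<'E'
from h import *
o=telemetry.get_obs(); print(chinv(o['ee_pos']),o['force'],T(o)[:3,:3].round(3))
snap('scene','s2')
crop('s2',220,160,420,310,4)
E
```

```text
time_s: 2.3
ee_pos: [0.5713, 0.1638, 0.067]
eef_rot: [-3.141, -0.0, 1.612]
force: [0.8, 1.0, 0.2]
grip_width: 0.0003
[-0.07061758  0.19611994  0.0670192 ] [0.84453005 0.99708399 0.21252504] [[-0.041  0.999 -0.   ]
 [ 0.999  0.041  0.   ]
 [ 0.    -0.    -1.   ]]
```

View pics/s2_c220_160.png

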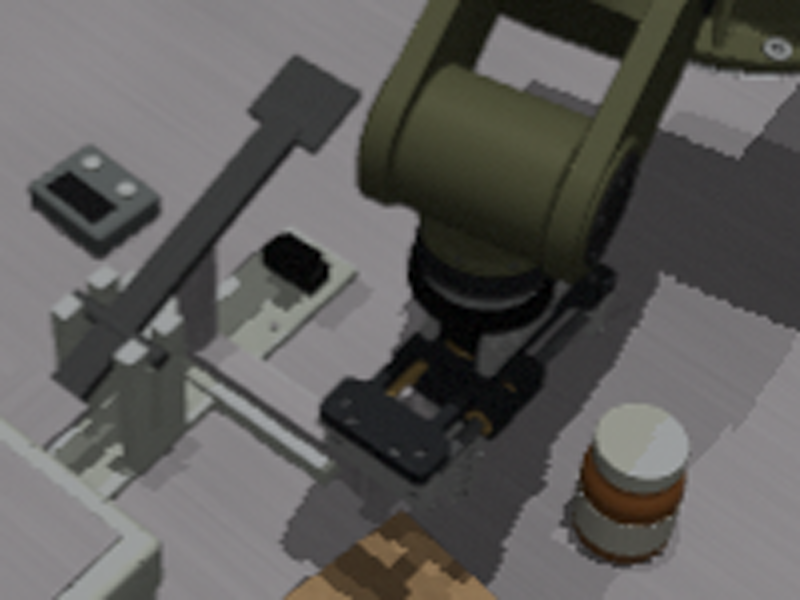

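```bash
python3 -m creep '[[[-0.15,0,0],0,0],[[-0.35,0,0],0,0],[[-0.5,0,0],0,0],[[-0.62,0,0],0,0],[[-0.75,0,0],0,0],[[-0.87,0,0],0,0],[[-1.0,0,0],0,0],[[-1.12,0,0],0,0],[[-1.25,0,0],0,0],[[-1.37,0,0],0,0],[[-1.5,0,0],0,0]]'
python3 - <<'E'
from h import *
o=telemetry.get_obs(); print(chinv(o['ee_pos']),o['force'],T(o)[:3,:3].round(3))
snap('scene','s3');snap('top','t3')
crop('s3',220,160,420,310,4)
E
```

```text
time_s: 3.45
ee_pos: [0.5747, 0.0879, 0.067]
eef_rot: [3.141, -0.0, 1.611]
force: [1.3, 2.6, 2.0]
grip_width: 0.0005
[-0.0702499   0.12008499  0.06702882] [1.26555473 2.62264568 2.04441221] [[-0.04   0.999  0.   ]
 [ 0.999  0.04   0.   ]
 [ 0.     0.    -1.   ]]
```

View pics/s3_c220_160.png

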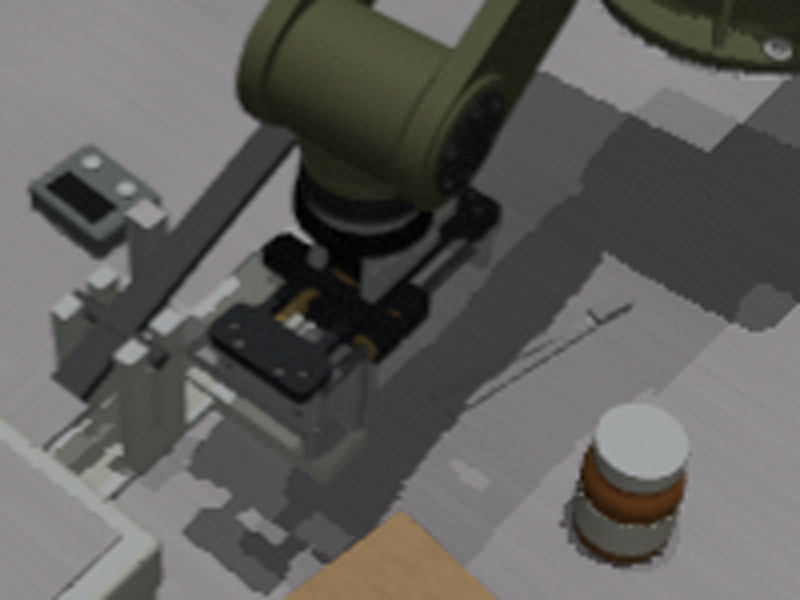

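View pics/t3.png

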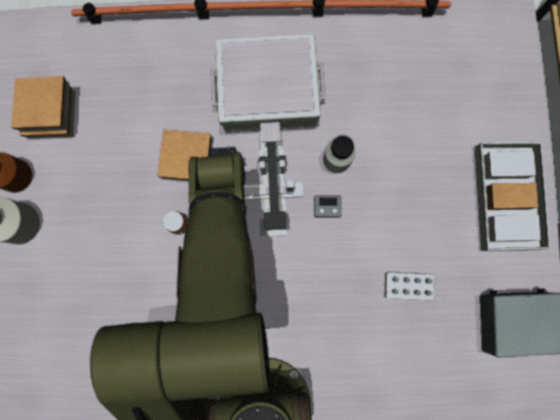

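The post is now clear on the far side of the lever, and the force is about 2.6 N. I'll continue to the end stop.

```bash
python3 -m creep '[[[-0.1,0,0],0,0],[[-0.18,0,0],0,0],[[-0.25,0,0],0,0],[[-0.3,0,0],0,0],[[-0.34,0,0],0,0]]'; python3 -m creep '[[[-0.02,0,0],0,0],[[-0.04,0,0],0,0],[[-0.04,0,0],0,0]]'
python3 - <<'E'
from h import *
o=telemetry.get_obs(); print(chinv(o['ee_pos']),o['force'])
E
```

```text
time_s: 4.05
ee_pos: [0.5751, 0.0711, 0.0668]
eef_rot: [-3.141, -0.0, 1.611]
force: [-0.8, 2.3, -0.4]
grip_width: 0.0007
time_s: 4.35
ee_pos: [0.5751, 0.0704, 0.0668]
eef_rot: [-3.141, -0.002, 1.611]
force: [-1.2, 10.2, -1.2]
grip_width: 0.0004
[-0.07049787  0.10257037  0.06682885] [-1.16192588 10.16063177 -1.18028336]
```

The force jumped to 10 N at chest y = 0.1026, against an expected 0.102. One small extra push will confirm it's the end stop.

```bash
python3 -m creep '[[[-0.02,0,0],0,0],[[-0.04,0,0],0,0],[[-0.04,0,0],0,0]]'
python3 -m creep '[[[0.1,0,0],0,0],[[0.25,0,0],0,0],[[0.45,0,0],0,0],[[0.6,0,-0.1],0,0],[[0.6,0,-0.5],0,0],[[0.6,0,-1.1],0,0],[[0.6,0,-1.8],0,0],[[0.6,0,-2.5],0,0],[[0.6,0,-3.0],0,0],[[0.6,0,-3.2],0,0],[[0.6,0,-3.2],0,0]]'
python3 - <<'E'
from h import *
o=telemetry.get_obs(); print(chinv(o['ee_pos']),o['force'])
c=snap('top','t4');snap('scene','s4');snap('wrist','w4')
crop('t4',200,110,350,222,5);crop('s4',220,160,420,310,4)
E
```

```text
time_s: 4.65
ee_pos: [0.5751, 0.0702, 0.0669]
eef_rot: [-3.141, -0.004, 1.612]
force: [-1.0, 22.6, -1.7]
grip_width: 0.0006
time_s: 5.75
ee_pos: [0.5745, 0.0975, 0.2279]
eef_rot: [3.14, -0.0, 1.611]
force: [0.4, 0.9, 0.4]
grip_width: 0.0002
[-0.07006672  0.12976255  0.2279172 ] [0.38158879 0.94864914 0.35759752]
```

View pics/t4_c200_110.png

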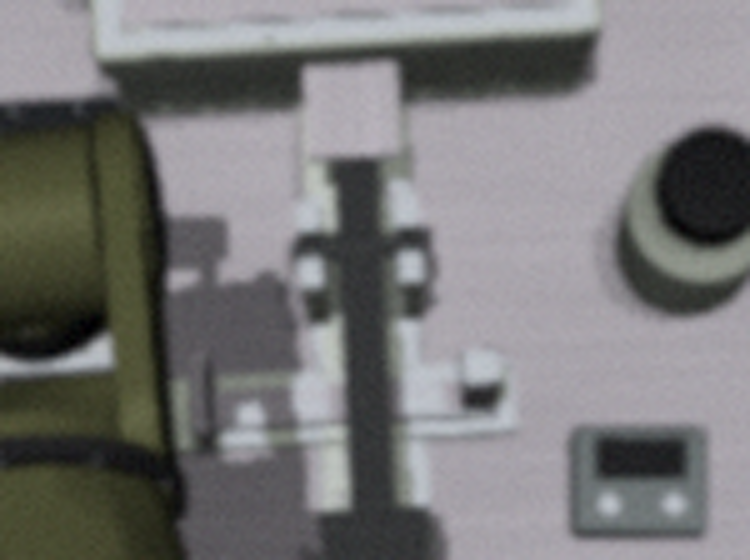

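View pics/s4_c220_160.png

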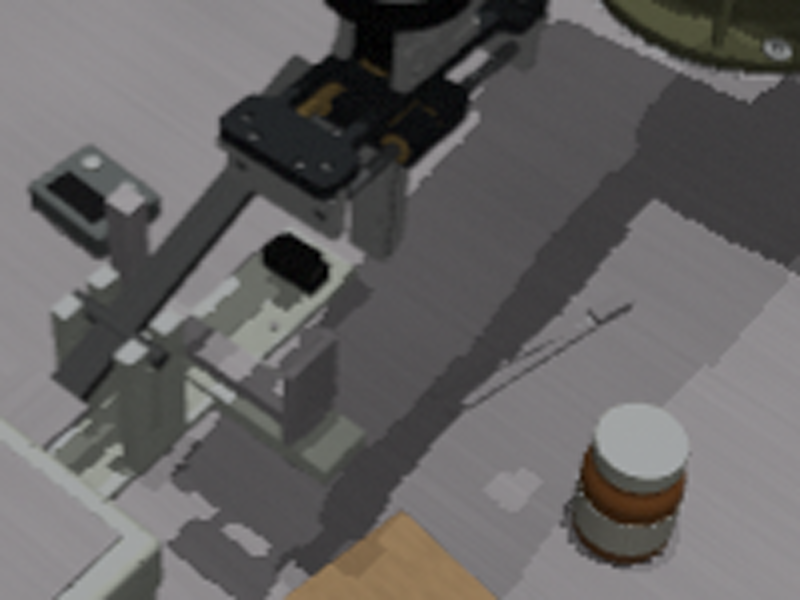

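The end stop is confirmed: 22 N with no further motion. After retracting, the post stands clear to the right of the lever, at top-crop (480,375). Next I move over the pad.

```bash
python3 -m creep '[[[-0.3,-0.2,0],0,0],[[-0.7,-0.5,0],0,0],[[-1.1,-0.8,0],0,0],[[-1.5,-1.1,0],0,0],[[-1.9,-1.35,0],0,0],[[-2.3,-1.6,0],0,0],[[-2.5,-1.75,0],0,0],[[-2.6,-1.84,0],0,0],[[-2.6,-1.84,0],0,0]]'
python3 - <<'E'
from h import *
o=telemetry.get_obs(); print(chinv(o['ee_pos']),o['force'],o['qpos'])
c=snap('top','t5');snap('scene','s5')
crop('s5',220,100,420,250,4)
E
```

```text
time_s: 6.8
ee_pos: [0.4873, -0.0363, 0.2266]
eef_rot: [-3.141, -0.0, 1.61]
force: [-0.4, -0.2, 0.7]
grip_width: 0.0004
[-0.16256237 -0.00051877  0.22660351] [-0.40858736 -0.2090641   0.68787666] [-1.49441794e-01  1.61257671e-01  1.68639254e+00  6.15424530e-05
  1.29452856e+00 -1.88881848e-01]
```

View pics/s5_c220_100.png

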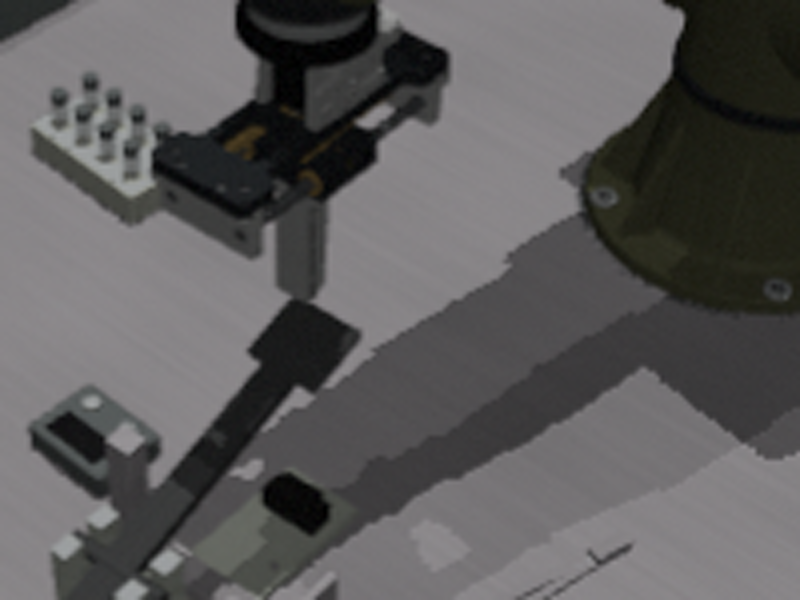

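View pics/t5.png

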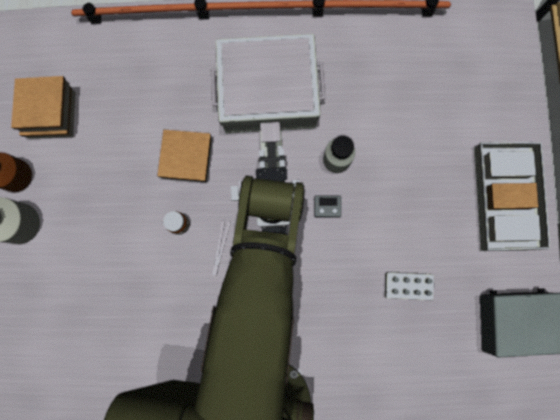

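The fingertip is about 35 mm above the pad and centred on it. I'll press while following the arc.

```bash
python3 -m creep '[[[0,0,0.2],0,0],[[0,0,0.4],0,0],[[0,0,0.55],0,0],[[0,0,0.65],0,0],[[0,0,0.75],0,0],[[0,-0.05,0.87],0,0],[[0,-0.08,1.0],0,0],[[0,-0.11,1.15],0,0],[[0,-0.14,1.3],0,0],[[0,-0.17,1.45],0,0],[[0,-0.2,1.6],0,0]]'
python3 - <<'E'
from h import *
o=telemetry.get_obs(); print(chinv(o['ee_pos']),o['force'])
snap('scene','s6')
crop('s6',120,100,380,295,3)
E
```

```text
time_s: 8.0
ee_pos: [0.4772, -0.0367, 0.147]
eef_rot: [3.141, 0.0, 1.611]
force: [-3.1, -1.6, 7.8]
grip_width: 0.0001
[-0.17259081 -0.00051672  0.14702356] [-3.11517268 -1.61848374  7.79183912]
```

View pics/s6_c120_100.png

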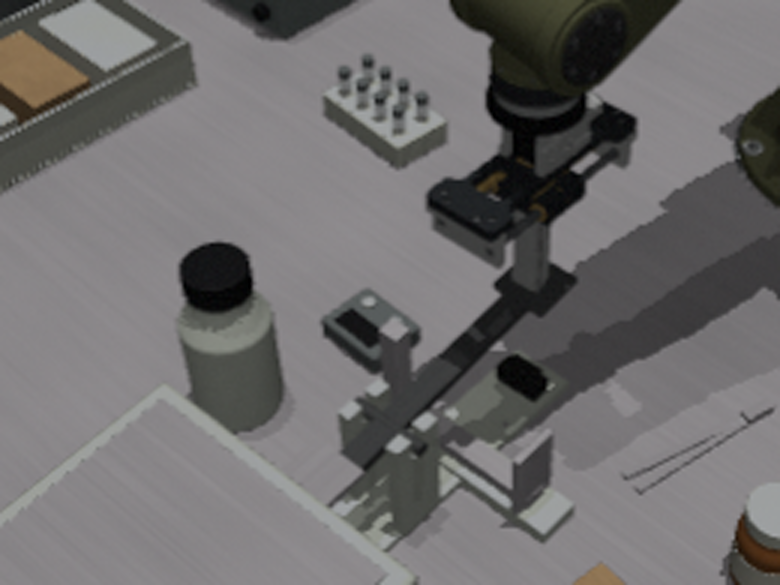

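```bash
python3 -m creep '[[[0,-0.04,0.15],0,0],[[0,-0.07,0.3],0,0],[[0,-0.09,0.45],0,0],[[0,-0.1,0.6],0,0],[[0,-0.1,0.75],0,0],[[0,-0.08,0.9],0,0],[[0,-0.05,1.05],0,0],[[0,-0.02,1.2],0,0],[[0,0,1.3],0,0],[[0,0.03,1.4],0,0]]'
python3 - <<'E'
from h import *
o=telemetry.get_obs(); print(chinv(o['ee_pos']),o['force'])
E
```

```text
time_s: 9.05
ee_pos: [0.4792, -0.0367, 0.0773]
eef_rot: [3.141, 0.0, 1.611]
force: [-3.3, -0.5, 6.5]
grip_width: 0.0006
[-0.17061294 -0.00056097  0.07726198] [-3.32022906 -0.53572803  6.53730809]
```

```bash
python3 -m creep '[[[0,0,0.06],0,0],[[0,0,0.12],0,0],[[0,0,0.18],0,0],[[0,0,0.22],0,0],[[0,0,0.22],0,0]]'; python3 - <<'E'
from h import *
o=telemetry.get_obs(); print(chinv(o['ee_pos']),o['force'])
snap('scene','s7')
crop('s7',60,140,340,350,2)
crop('s7',230,180,350,270,6)
E
```

```text
time_s: 9.55
ee_pos: [0.48, -0.0368, 0.0667]
eef_rot: [3.138, 0.001, 1.611]
force: [3.3, -0.2, 6.0]
grip_width: 0.0008
[-0.16983729 -0.00064958  0.06671205] [ 3.32615719 -0.21449279  5.95025136]
```

View pics/s7_c60_140.png

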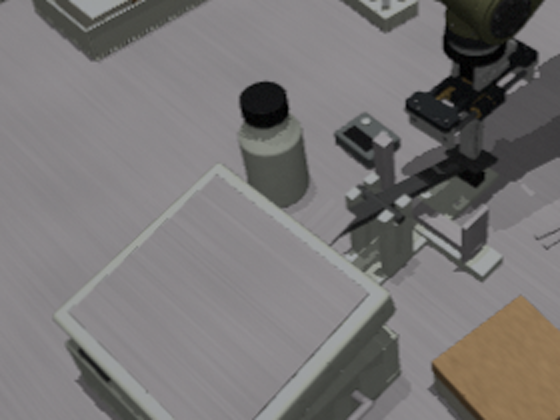

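View pics/s7_c230_180.png

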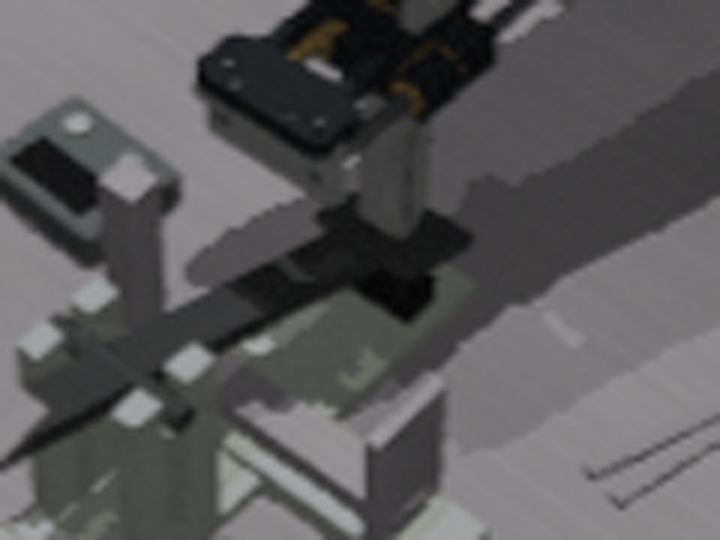

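Nearly there: the flap is raised, and there is still a little gap above the rubber block. I'll continue until the force jumps.

```bash
python3 -m creep '[[[0,0,0.03],0,0],[[0,0,0.06],0,0],[[0,0,0.09],0,0],[[0,0,0.09],0,0]]';  python3 - <<'E'
from h import *
o=telemetry.get_obs(); print(chinv(o['ee_pos']),o['force'])
E
```

```text
time_s: 10.0
ee_pos: [0.4801, -0.0368, 0.0623]
eef_rot: [3.138, 0.001, 1.611]
force: [2.9, 0.2, 6.2]
grip_width: 0.0004
[-0.16976771 -0.00067396  0.06231985] [2.92799345 0.23229004 6.16534883]
```

```bash
python3 -m creep '[[[0,0,0.02],0,0],[[0,0,0.04],0,0],[[0,0,0.06],0,0],[[0,0,0.06],0,0]]';  python3 -m creep '[[[0,0,0.02],0,0],[[0,0,0.04],0,0],[[0,0,0.04],0,0]]'
```

```text
time_s: 10.4
ee_pos: [0.4804, -0.0368, 0.0601]
eef_rot: [3.137, 0.001, 1.611]
force: [0.2, 0.1, 18.0]
grip_width: 0.0006
time_s: 10.7
ee_pos: [0.4807, -0.0369, 0.0596]
eef_rot: [3.137, 0.001, 1.611]
force: [-10.4, 1.5, 40.6]
grip_width: 0.0002
```

The lever is on the block: stiff contact at 40 N, TCP stopped. I'll ease the load slightly and check.

```bash
python3 -m creep '[[[0,0,-0.01],0,0],[[0,0,-0.025],0,0],[[0,0,-0.025],0,0],[[0,0,-0.025],0,0]]';  python3 - <<'E'
from h import *
o=telemetry.get_obs(); print(chinv(o['ee_pos']),o['force'],o['joint_vel'].round(3))
c=snap('scene','s8');t=snap('top','t8');crop('s8',120,140,340,305,3)
W=cloud(t).reshape(-1,3);C=np.array([chinv(p) for p in W])
m=(abs(C[:,1])<.12)&(C[:,0]>.12)&(C[:,0]<.33)&(W[:,2]>.1); a=np.polyfit(C[m,0],C[m,2],1); print('flap slope',np.arctan(a[0]))
m=(abs(C[:,1])<.02)&(C[:,0]>.05)&(C[:,0]<.1)&(W[:,2]>.1)
print('tongue',C[m].min(0) if m.any() else None,C[m].max(0) if m.any() else None)
o=telemetry.get_obs(); print(o['time_s'],o['force'])
E
```

```text
time_s: 11.1
ee_pos: [0.4805, -0.0368, 0.0599]
eef_rot: [3.137, 0.001, 1.611]
force: [-5.2, 0.6, 24.4]
grip_width: 0.0007
[-0.16933702 -0.00074893  0.05991699] [-5.15867552  0.61238189 24.40884876] [-0.     0.001 -0.     0.001 -0.002 -0.001]
flap slope -0.19872659230526188
tongue [ 0.05009762 -0.01954489  0.11475869] [0.09986973 0.01997479 0.16107925]
11.2 [-3.15156461  1.06334393 25.46074552]
```

View pics/s8_c120_140.png

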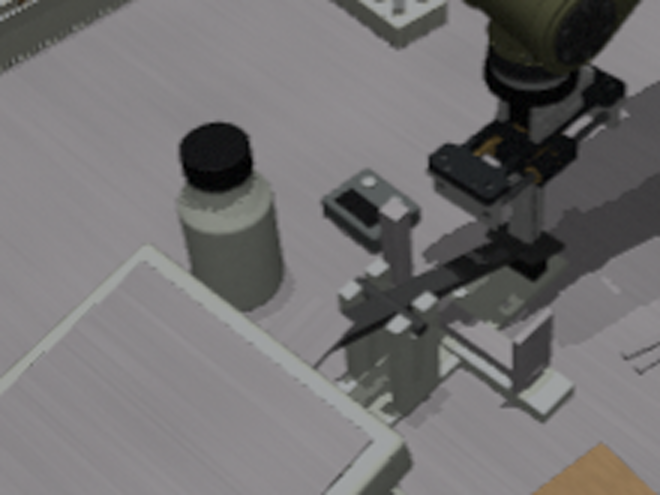

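View pics/t8.png

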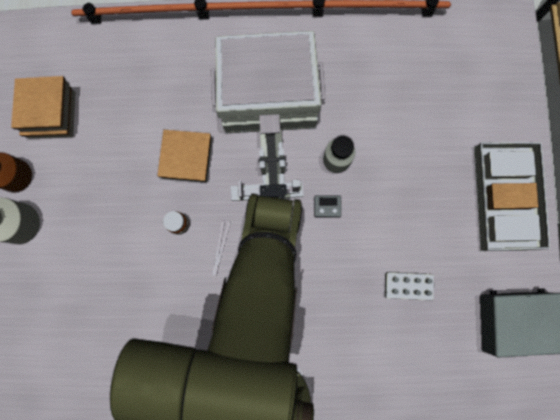

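The pad sits on the rubber block (crop (530,262)) and the pin is still in the fork. The flap is raised and the loose items look unmoved in the top view. Handing in.

```bash
python3 -c "
from station import ctrl,telemetry
print(telemetry.get_obs()['force']); print(ctrl.hand_in())"
```

```text
[-3.15156461  1.06334393 25.46074552]
the job is handed in; nothing more can be done
None
```

I handed the job in at about 11.2 s, with the lever still held down on its rest block and the flap raised; no verdict is reported back.

- **Lock bar:** I pushed the tab to its end stop. The force rose from 2 N to 22 N while the fingers moved less than 1 mm. They stopped at chest y 0.1026 m, against 0.102 m expected. The post then stood clear of the lever.
- **Lever:** I pressed the long end down at 6–8 N until it met the block. The force jumped to a brief 40 N at the fingertips, so I eased it to a steady 25 N.
- **Last checks:** The flap slope measured about 0.20 rad (0.21 nominal), and the tongue height was at most about 0.16 m (0.155 nominal). The pin was still in the fork, and the loose objects looked unmoved in the top view.
- **Disagreement:** The two fixed cameras differed by about 5 mm in y. I used a position between them, and the end-stop contact agreed with it.

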